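# Hold the set-screw collar on the flat of the drive shaft

### The job

First turn the upright D-shaft of the tube rotator's white drive unit until its flat (marked blue) faces the red mark on the unit, and only then lift the dark collar off the free-spinning turntable. Slide the collar onto the shaft with its brass set screw on the flat, press it all the way down against the spring washer, and finish gripping it there with the flat still facing the red mark: do not let go, because the spring would lift it. Do not tip the dropper bottle that shares the turntable, and leave the sample cup and the tape roll where they are.

Things in the scene. Friction and masses are not known exactly. Their poses are not given: they have to be found in the camera images.
- drive: white drive unit, fixed, 130 x 100 mm, flat aluminium top at 58 mm, with the shaft upright in its middle. Origin: on the worktop under the shaft's axis; z up. A red mark lies on the top plate on the -x side of the shaft, so the body's -x axis points from the shaft to the mark.
- shaft (a joint): angle of the upright steel D-shaft, rad: 0 = flat faces the red mark, positive = anticlockwise from above; starts at 0.5 to 1.4, stays where left (friction 0.04 N m). 24 mm diameter with one flat, dyed blue, 7 mm from the axis, full length: pinched on the flat it is 19 mm wide, elsewhere up to 24. Top 6 mm taper to 18 mm diameter. Stands free from z 72 (washer) to 110 mm.
- shaft_top (a point): centre of the top end of the shaft, on its axis, 110 mm above the worktop; a blue line on it points to the flat; its axes turn with the shaft and its -x axis points out of the flat.
- flat_point (a point): point on the middle line of the shaft's flat, 7 mm from the axis and 80 mm above the worktop, where the set screw's tip comes to rest (1.5 mm off it) when the collar is fully down; turns with the shaft.
- washer (a joint): how far the brass spring washer round the shaft is pressed down, m: 0 free (its top 72 mm above the worktop), 0.006 on its stop. It pushes up with about 2 N when free and 6.5 N on the stop, more than the collar's weight. The washer is 42 mm in diameter.
- turntable: foot of the low round grey turntable, fixed. Its disc, 200 mm in diameter with its top 28 mm above the worktop, spins freely about the vertical axis through this origin (on the worktop) and gives way when things on it are pushed sideways.
- collar: dark steel collar, loose, 0.12 kg, 46 mm diameter, 28 high, 27 mm bore, smooth outside, grip any diameter. Origin: centre of underside; z up the bore. A brass set screw is in its -x side at half height (yellow line on top), 5 mm proud in the bore: it goes onto the shaft only with the screw over the flat, within 0.3 rad. Starts flat on the turntable; fully down, underside 66 mm above the worktop.
- screw_tip (a point): inner end of the set screw, 8.5 mm from the collar's axis on its -x side, 14 mm above its underside.
- dropper: small brown dropper bottle with a black top, loose, 23 mm in diameter, 58 mm high, standing on the turntable about 105 mm from the collar, on the other side of the turntable's centre. Origin: centre of its underside, z up. Must not be tipped; it may ride round with the turntable.
- sample_cup: clear sample cup with a red lid, loose bystander, 61 mm in diameter, 68 mm high. Origin: centre of its underside.
- tape_roll: roll of white tape, loose bystander, 59 mm in diameter, 19 mm high. Origin: centre of its underside.
There are look-alikes about, which are no part of the job. Of the things shaped like the collar, the steel one is meant.

How it is judged:
On the way, in this order (a step that is already met when the one before it is completed fails the run):
1. the shaft is turned until its flat faces the red mark (within 0.12 rad) and it stands still (value of joint shaft between -0.12 and 0.12 rad and velocity of joint shaft between -0.1 and 0.1 rad/s), for 0.2 s.
2. the collar is gripped and lifted clear of the turntable (height (world z) of collar above 0.05 m and contact force between the fingers and collar above 1 N and contact force between collar and turntable below 0.1 N), for 0.2 s.
At the end, for the whole second after the job is handed in: Collar level round the shaft (4 mm, 0.12 rad), screw tip within 5.5 mm of the flat point, washer pressed 4 mm or more, fingers gripping round the collar with over 2 N, at rest; flat on the mark within 0.2 rad; bottle upright on the turntable, cup and tape within 30 mm of their places (value of joint shaft between -0.2 and 0.2 rad and distance between screw_tip and flat_point below 0.0055 m and horizontal distance between collar and drive below 0.004 m and angle between collar's own z axis and vertical below 0.12 rad and value of joint washer above 0.004 m and contact force between the fingers and collar above 2 N and horizontal distance between the grasp point and collar below 0.014 m and linear speed of collar below 0.02 m/s and angle between dropper's own z axis and vertical below 0.3 rad and height (world z) of dropper above 0.015 m and distance of each of sample_cup, tape_roll from where it was at the start of the episode below 0.03 m); the arm keeps its last pose, push and grip.
It fails at once if the dropper bottle is tipped or knocked off the turntable (angle between dropper's own z axis and vertical above 0.5 rad or height (world z) of dropper below 0.015 m).
It fails at once if the sample cup or the tape roll is pushed away (distance of any of sample_cup, tape_roll from where it was at the start of the episode above 0.03 m).
It fails at once if the collar falls off the turntable (height (world z) of collar below 0.015 m).
It also fails if it takes over 61 s, if anything falls off the work surface, if the arm or the gripper's body presses on something with over 40 N, if the wrist force passes 120 N, or if a joint passes its speed limit or range.

### The arm

A 7-joint arm with a two-finger parallel gripper is mounted at the origin on a cart in front of the work surface, level with it; the furniture and walls round the work are solid. World frame = base frame: x ahead of the robot, y to its left, z up, the work surface at z = 0. Lengths are in m, angles in rad, forces in N, time in s.
With the tool pointing down it reaches from about 0.4 to 0.85 m from the base axis. Payload 6.9 kg.
Tool frame: the origin (TCP) lies midway between the tips of the shut fingers; the grasp point (between the pads) lies 19 mm behind it; z points along the fingers, y is the line along which they close (so a half turn about z gives the same grasp; the last joint's range is limited). The gripper opens to 85 mm and grips with 20 to 120 N. Pads are 22 mm wide; open, the fingers measure 114 mm over their backs; the gripper's body (76 mm by 85 mm) begins 54 mm behind the grasp point. The pads swing forward as they close: fully open they stand 13 mm farther back than shut.
Start: joints at [1.214, 0.507, -0.238, 1.5, 0.126, 1.149, -0.155], TCP at [0.278, -0.56, 0.191] pointing down, gripper open.
Joint ranges: [-3.08, 3.08], [-0.24, 2.05], [-1.43, 1.35], [0, 2.5], [-1.52, 4.66], [0.17, 1.96], [-2.89, 2.89]. Speed limits (rad/s): [2.39, 2.39, 3.14, 3.14, 3.14, 3.14, 3.14].

### API

Orientations are given as a 3x3 rotation matrix whose columns are the frame's x, y, z axes.
In Python, from rig import state, capture, order gives the robot as it stands.
- The arm moves only by the tool play_rows, never from a script. Its argument "increments" is a list of rows, each an object of numbers: "tx", "ty", "tz": the shift along the tool's x, y, z scaled (see below); "wx", "wy", "wz": the turn, a rotation vector about the tool's x, y, z scaled (see below); "gripper": the closure, from 0 (fully open) to 1 (shut). In form: [{"tx": .., "ty": .., "tz": .., "wx": .., "wy": .., "wz": .., "gripper": ..}, ...]. A call has 1 to 20 rows; each row is the pose to reach, as a shift and turn from the pose commanded when the call began, along the tool's axes at that moment; what a row does not reach only later rows make up. The controller multiplies each number of a shift by 200 mm and each number of a turn by 0.5 rad. A row lasts 1/10 s, in which the tool goes at most 50 mm and 8.59 degrees, less where a joint would pass 70% of its speed; a pose out of reach is approached as far as the arm can. A call with a number of a shift or a turn outside -1 to 1 is refused whole. A call with a gripper value outside its range is refused whole. The fingers move at their own pace and stop on an object; "newtons" is the grip in N (left out, the last holds). Time passes only in rows, so rows that repeat a pose let the fingers close. It gives the time, the measured TCP pose, the force, the opening and the grip force at its end, in the units of the state.
- state(): the state, without advancing time (a new reading comes with each control period).
- capture(name): name is "scene" or "top" or "wrist"; returns a dict with "image" (400x640x3 uint8, red, green, blue), "intrinsics" (3x3 intrinsics, pixels), "R" (3x3) and "t" (3): a world point X has camera coordinates R X + t. Camera axes: x right, y down, z forward; pixel columns grow to the right and rows downward; lengths in m; the calibration is good to about 2 mm. A picture is of the moment at which its call begins. There is no depth.
- order.finish_job(): hands the job in; it is judged then, once.
The state is a dict: "time_s": time; "q": joint angles; "dq": joint speeds; "effort": joint torques, N m; "eef_pos": TCP position; "tool_rot": TCP orientation; "contact_force": force on the tool from outside, world axes, zero at the start; "torque": the same for the moment, N m; "gripper_width": opening from 0.0 (shut) to 1.0 (fully open); "grasp_force": force on a finger pad.
Only numpy, scipy, OpenCV 4.12 (cv2) and the standard library are available. Lean on these libraries where they do the work, as an engineer would, in place of code of your own. Each camera call takes 0.05 s, during which the arm holds its last target. There are 200 camera calls.

## Working session

There is one attempt and no reset: what is moved stays moved. The work goes in short steps, Python scripts to look and compute and a tool call to move; the robot and the scene stay as the last step left them, time stands still between calls to the robot, and variables do not carry over. Pictures are saved under pics/ and viewed, at most 12 in all, crops included, and the job is handed in when it is done.

Besides the shell and the picture viewer there is one more tool, called after ">>>" by a JSON object that holds its "api" and its "payload". play_rows: Moves the arm, as the interface text tells. Shifts and turns lie within -1 to 1; 1 stands for 200 mm of shift or 0.5 rad of turn. Its arguments: {"type":"object","properties":{"increments":{"type":"array"},"newtons":{"type":"number"}},"required":["increments"]}

```bash
mkdir -p pics; ls; cat > h.py <<'E'
import numpy as np, cv2
from rig import state, capture, order
def snap(n,f):
    c=capture(n); cv2.imwrite('pics/'+f,c['image'][:,:,::-1]); np.savez('pics/'+f[:-4],**{k:np.array(v) for k,v in c.items()}); return c
def ray(c,u,v,z):
    R=np.array(c['R']);t=np.array(c['t']);K=np.array(c['intrinsics'])
    o=-R.T@t; d=R.T@np.linalg.solve(K,[u,v,1.]); return o+d*(z-o[2])/d[2]
def proj(c,X):
    p=np.array(c['intrinsics'])@(np.array(c['R'])@np.array(X)+np.array(c['t'])); return p[:2]/p[2]
E
python3 - <<'E'
from h import *
for n in('top','scene'):
    c=snap(n,n+'1.png'); print(n,-np.array(c['R']).T@c['t'],c['intrinsics'][0][0])
a=[cv2.imread(f'pics/{n}1.png') for n in('top','scene')]
s=state();print(s['eef_pos'],np.round(s['tool_rot'],3),s['gripper_width'],s['time_s'])
E
```

```text
pics
top [ 0.3079676  -0.00795486  1.2259922 ] 409.6564240167198
scene [-0.38434687  0.57997288  0.69093742] 482.01361089193756
[ 0.27816464 -0.55908343  0.19051995] [[ 0.895  0.446 -0.001]
 [ 0.446 -0.895  0.001]
 [-0.    -0.002 -1.   ]] 1.001393384526781 0.1
```

View pics/top1.png

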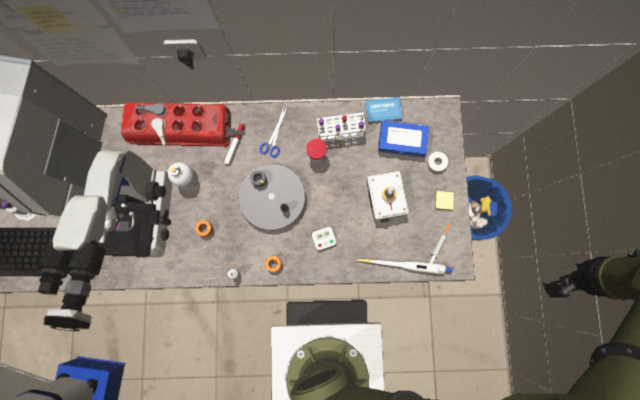

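View pics/scene1.png

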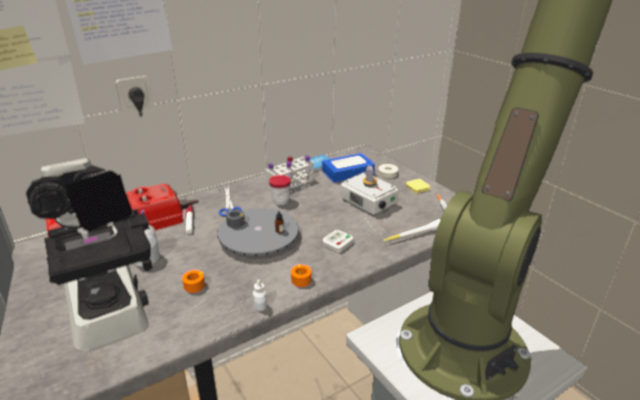

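The top view shows the drive at (388,196), the turntable at (272,198), the dropper at (284,209), the cup at (317,149) and the tape at (438,162). Three things are collar-shaped: a dark grey ring on the turntable at (259,179), and orange rings at (204,228) and (274,264). The dark one on the turntable fits "dark steel"; I'll confirm it in an enlarged crop.

```bash
python3 - <<'E'
from h import *
c=np.load('pics/top1.npz'); im=c['image'][:,:,::-1].copy()
a=cv2.resize(im[158:238,230:310],(400,400),interpolation=cv2.INTER_CUBIC)
b=cv2.resize(im[166:226,358:418],(400,400),interpolation=cv2.INTER_CUBIC)
cv2.imwrite('pics/crop1.png',np.hstack([a,b]))
for n,u,v,z in [('collar',259,179,.056),('tt',272,198,.028),('dropper',284,209,.086),('shaft',390,191,.11),('drive',388,196,.058),('cup',317,149,.068),('tape',438,162,.019)]:
    print(n,ray(c,u,v,z).round(3))
E
```

```text
collar [0.577 0.185 0.056]
tt [0.524 0.151 0.028]
dropper [0.481 0.11  0.086]
shaft [ 0.52  -0.187  0.11 ]
drive [ 0.515 -0.189  0.058]
cup [0.659 0.013 0.068]
tape [ 0.623 -0.351  0.019]
```

View pics/crop1.png

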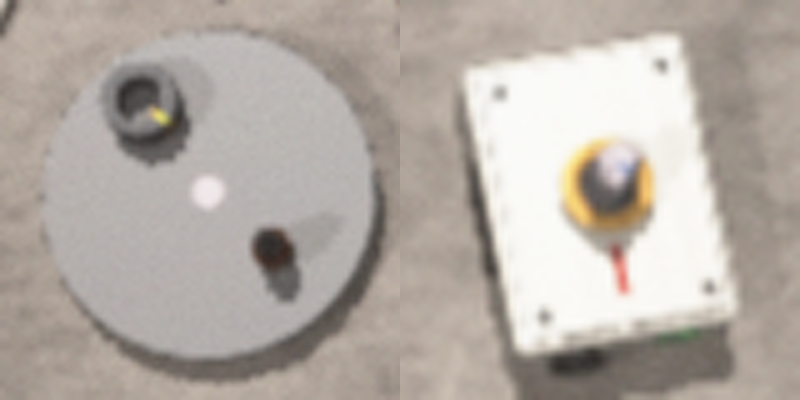

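The crop confirms the dark steel collar, with the yellow line on its lower-right side. The drive shows a red mark pointing down and right, so the drive yaw is about 0.2. The blue line points right, so the shaft is at about +1. Next I move toward the drive.

```bash
cat >> h.py <<'E'
def plan(p,yaw):
    "units to bring TCP to p, tool y to world heading yaw (mod pi), tool down"
    s=state(); R=np.array(s['tool_rot']); d=R.T@(np.array(p)-s['eef_pos'])
    y=np.arctan2(R[1,1],R[0,1]); dy=(yaw-y+np.pi/2)%np.pi-np.pi/2
    Rg=np.array([[np.sin(yaw),np.cos(yaw),0],[-np.cos(yaw),np.sin(yaw),0],[0,0,-1]])
    if abs((yaw-y+np.pi)%(2*np.pi)-np.pi)>np.pi/2: Rg[:,:2]*=-1
    w=cv2.Rodrigues(R.T@Rg)[0].ravel()
    print('t',(d/.2).round(4),'w',(w/.5).round(3),'yaw now',round(y,3),'pos',np.round(s['eef_pos'],4),'t=',round(s['time_s'],2),'q7',round(s['q'][6],2),'F',np.round(s['contact_force'],1))
E
python3 - <<'E'
from h import *
plan([.50,-.187,.30],1.2)
c=capture('wrist'); s=state();R=np.array(s['tool_rot']); o=-np.array(c['R']).T@c['t']
print('cam in tool',R.T@(o-s['eef_pos']),(np.array(c['R'])@R).round(2), c['intrinsics'][0][0])
E
```

```text
t [ 1.8219 -1.1722 -0.5455] w [-2.873e+00 -1.270e+00  1.000e-03] yaw now -1.109 pos [ 0.2782 -0.5591  0.1905] t= 0.1 q7 -0.15 F [-0.6 -0.4  0.1]
cam in tool [ 0.0801765   0.00098178 -0.18172029] [[ 0.    1.    0.  ]
 [-0.95  0.   -0.31]
 [-0.31 -0.    0.95]] 286.83629756884676
```

```bash
sed -i 's/\[np.sin(yaw),np.cos(yaw),0\],\[-np.cos(yaw)/[-np.sin(yaw),np.cos(yaw),0],[np.cos(yaw)/' h.py; python3 -c "
from h import *
plan([.50,-.187,.30],1.2)"
```

```text
t [ 1.8218 -1.1726 -0.5453] w [-3.000e-03  1.000e-03  1.665e+00] yaw now -1.109 pos [ 0.2782 -0.5592  0.1906] t= 0.15 q7 -0.15 F [-0.1  0.9 -0.1]
```

>>> {"api": "play_rows", "payload": {"increments": [{"tx": 0.2, "ty": -0.15, "tz": -0.3, "wz": 0.3}, {"tx": 0.4, "ty": -0.3, "tz": -0.5, "wz": 0.6}, {"tx": 0.65, "ty": -0.45, "tz": -0.55, "wz": 0.83}, {"tx": 0.8, "ty": -0.55, "tz": -0.55, "wz": 0.83}, {"tx": 0.91, "ty": -0.59, "tz": -0.55, "wz": 0.83}, {"tx": 0.91, "ty": -0.59, "tz": -0.55, "wz": 0.83}, {"tx": 0.91, "ty": -0.59, "tz": -0.55, "wz": 0.83}, {"tx": 0.91, "ty": -0.59, "tz": -0.55, "wz": 0.83}]}}

```text
invalid input
```

```bash
python3 -c "
from h import *
plan([.50,-.187,.30],1.2)"
```

```text
t [ 1.8218 -1.1726 -0.5453] w [-3.000e-03  1.000e-03  1.665e+00] yaw now -1.109 pos [ 0.2782 -0.5592  0.1906] t= 0.15 q7 -0.15 F [-0.1  0.9 -0.1]
```

>>> {"api": "play_rows", "payload": {"increments": [{"tx": 0.2, "ty": -0.15, "tz": -0.3, "wx": 0, "wy": 0, "wz": 0.3, "gripper": 0}, {"tx": 0.4, "ty": -0.3, "tz": -0.5, "wx": 0, "wy": 0, "wz": 0.6, "gripper": 0}, {"tx": 0.65, "ty": -0.45, "tz": -0.55, "wx": 0, "wy": 0, "wz": 0.83, "gripper": 0}, {"tx": 0.8, "ty": -0.55, "tz": -0.55, "wx": 0, "wy": 0, "wz": 0.83, "gripper": 0}, {"tx": 0.91, "ty": -0.59, "tz": -0.55, "wx": 0, "wy": 0, "wz": 0.83, "gripper": 0}, {"tx": 0.91, "ty": -0.59, "tz": -0.55, "wx": 0, "wy": 0, "wz": 0.83, "gripper": 0}, {"tx": 0.91, "ty": -0.59, "tz": -0.55, "wx": 0, "wy": 0, "wz": 0.83, "gripper": 0}], "newtons": 40}}

```text
time_s: 0.85
eef_pos: [0.3898, -0.3714, 0.3015]
tool_rot: [[0.999, 0.051, 0.0], [0.051, -0.999, -0.0], [0.0, 0.0, -1.0]]
contact_force: [-0.4, -0.9, 0.4]
gripper_width: 1.001
grasp_force: 0.0
```

```bash
python3 -c "
from h import *
plan([.50,-.187,.30],1.2)"
```

```text
t [ 0.5968 -0.8931  0.0077] w [ 0.    -0.001  0.843] yaw now -1.52 pos [ 0.3898 -0.3714  0.3015] t= 0.85 q7 -0.87 F [-0.4 -0.9  0.4]
```

I'll turn the other way, which keeps joint 7 away from its limit.

>>> {"api": "play_rows", "payload": {"increments": [{"tx": 0.2, "ty": -0.2, "tz": 0, "wx": 0, "wy": 0, "wz": -0.3, "gripper": 0}, {"tx": 0.35, "ty": -0.4, "tz": 0, "wx": 0, "wy": 0, "wz": -0.6, "gripper": 0}, {"tx": 0.5, "ty": -0.6, "tz": 0, "wx": 0, "wy": 0, "wz": -0.9, "gripper": 0}, {"tx": 0.6, "ty": -0.8, "tz": 0, "wx": 0, "wy": 0, "wz": -1, "gripper": 0}, {"tx": 0.6, "ty": -0.89, "tz": 0, "wx": 0, "wy": 0, "wz": -1, "gripper": 0}]}}

```text
time_s: 1.35
eef_pos: [0.5022, -0.1859, 0.3004]
tool_rot: [[0.851, 0.525, -0.0], [0.525, -0.851, 0.003], [0.001, -0.002, -1.0]]
contact_force: [-0.9, 0.9, -0.4]
gripper_width: 1.0
grasp_force: 0.0
```

>>> {"api": "play_rows", "payload": {"increments": [{"tx": 0, "ty": 0, "tz": 0, "wx": 0, "wy": 0, "wz": -0.5, "gripper": 0}, {"tx": 0, "ty": 0, "tz": 0, "wx": 0, "wy": 0, "wz": -1, "gripper": 0}, {"tx": 0, "ty": 0, "tz": 0, "wx": 0, "wy": 0, "wz": -1, "gripper": 0}, {"tx": 0, "ty": 0, "tz": 0, "wx": 0, "wy": 0, "wz": -1, "gripper": 0}]}}

```text
time_s: 1.75
eef_pos: [0.4995, -0.1918, 0.3004]
tool_rot: [[0.498, 0.867, -0.002], [0.867, -0.498, -0.0], [-0.001, -0.001, -1.0]]
contact_force: [-0.5, -0.9, 0.4]
gripper_width: 1.0
grasp_force: 0.0
```

>>> {"api": "play_rows", "payload": {"increments": [{"tx": 0, "ty": 0, "tz": 0, "wx": 0, "wy": 0, "wz": -0.5, "gripper": 0}, {"tx": 0, "ty": 0, "tz": 0, "wx": 0, "wy": 0, "wz": -1, "gripper": 0}, {"tx": 0, "ty": 0, "tz": 0, "wx": 0, "wy": 0, "wz": -1, "gripper": 0}, {"tx": 0, "ty": 0, "tz": 0, "wx": 0, "wy": 0, "wz": -1, "gripper": 0}]}}

```text
time_s: 2.15
eef_pos: [0.4995, -0.1919, 0.3004]
tool_rot: [[0.022, 1.0, -0.002], [1.0, -0.022, 0.0], [-0.0, -0.002, -1.0]]
contact_force: [0.9, -0.1, 0.1]
gripper_width: 0.998
grasp_force: 0.0
```

>>> {"api": "play_rows", "payload": {"increments": [{"tx": 0, "ty": 0, "tz": 0, "wx": 0, "wy": 0, "wz": -0.5, "gripper": 0}, {"tx": 0, "ty": 0, "tz": 0, "wx": 0, "wy": 0, "wz": -1, "gripper": 0}, {"tx": 0, "ty": 0, "tz": 0, "wx": 0, "wy": 0, "wz": -1, "gripper": 0}, {"tx": 0, "ty": 0, "tz": 0, "wx": 0, "wy": 0, "wz": -1, "gripper": 0}]}}

```text
time_s: 2.55
eef_pos: [0.4995, -0.1919, 0.3004]
tool_rot: [[-0.46, 0.888, -0.002], [0.888, 0.46, 0.0], [0.001, -0.001, -1.0]]
contact_force: [-0.5, 0.6, 1.1]
gripper_width: 1.003
grasp_force: 0.0
```

>>> {"api": "play_rows", "payload": {"increments": [{"tx": 0, "ty": 0, "tz": 0, "wx": 0, "wy": 0, "wz": -0.5, "gripper": 0}, {"tx": 0, "ty": 0, "tz": 0, "wx": 0, "wy": 0, "wz": -1, "gripper": 0}, {"tx": 0, "ty": 0, "tz": 0, "wx": 0, "wy": 0, "wz": -1, "gripper": 0}, {"tx": 0, "ty": 0, "tz": 0, "wx": 0, "wy": 0, "wz": -1, "gripper": 0}]}}

```text
time_s: 2.95
eef_pos: [0.4995, -0.192, 0.3003]
tool_rot: [[-0.829, 0.559, -0.002], [0.559, 0.829, 0.0], [0.001, -0.001, -1.0]]
contact_force: [-1.0, 0.2, -0.6]
gripper_width: 1.001
grasp_force: 0.0
```

```bash
python3 -c "
from h import *
plan([.50,-.187,.30],1.2)
c=snap('wrist','w1.png')
im=c['image'][:,:,::-1]
print(proj(c,[.52,-.187,.11]),proj(c,[.515,-.189,.058]))"
```

```text
t [0.0118 0.0221 0.0017] w [-0.001 -0.003 -0.444] yaw now 0.978 pos [ 0.4995 -0.192   0.3003] t= 2.95 q7 1.01 F [-1.   0.2 -0.6]
[331.87600404 179.45519367] [327.60506289 169.11742764]
```

View pics/w1.png

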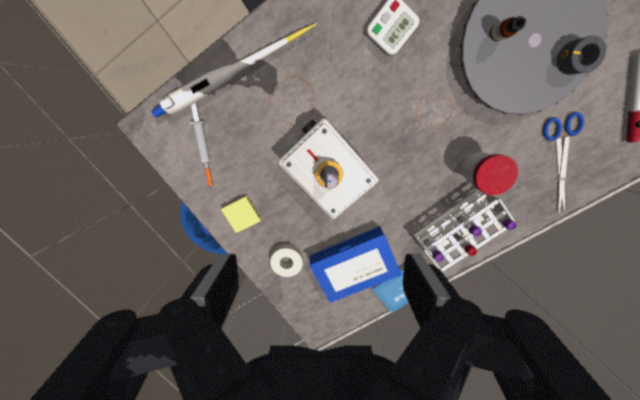

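The wrist view shows the drive with its shaft top at about (330,178), the red mark up-left of it and the collar at (580,55). I descend for the precise measurement.

>>> {"api": "play_rows", "payload": {"increments": [{"tx": -0.02, "ty": 0.06, "tz": 0.2, "wx": 0, "wy": 0, "wz": 0, "gripper": 0}, {"tx": -0.02, "ty": 0.06, "tz": 0.4, "wx": 0, "wy": 0, "wz": 0, "gripper": 0}, {"tx": -0.02, "ty": 0.06, "tz": 0.5, "wx": 0, "wy": 0, "wz": 0, "gripper": 0}, {"tx": -0.02, "ty": 0.06, "tz": 0.5, "wx": 0, "wy": 0, "wz": 0, "gripper": 0}, {"tx": -0.02, "ty": 0.06, "tz": 0.5, "wx": 0, "wy": 0, "wz": 0, "gripper": 0}]}}

```text
time_s: 3.5
eef_pos: [0.5103, -0.1828, 0.2015]
tool_rot: [[-0.827, 0.562, -0.0], [0.562, 0.827, 0.0], [0.001, -0.0, -1.0]]
contact_force: [0.2, 0.3, 0.4]
gripper_width: 0.997
grasp_force: 0.0
```

```bash
python3 -c "
from h import *
plan([.517,-.188,.20],1.2)
c=snap('wrist','w2.png')
im=c['image'][:,:,::-1]
u,v=proj(c,[.517,-.188,.08]).astype(int);print(u,v)
hsv=cv2.cvtColor(im.copy(),cv2.COLOR_BGR2HSV)
w=((hsv[:,:,1]<45)&(hsv[:,:,2]>150)).astype(np.uint8)
w=cv2.morphologyEx(w,cv2.MORPH_CLOSE,np.ones((3,3)))
cs=max(cv2.findContours(w,0,2)[0],key=cv2.contourArea)
P=np.float32([ray(c,*p[0],.058)[:2] for p in cs]); r=cv2.minAreaRect(P); print('plate',r)
print('angle',np.deg2rad(r[2]))
red=(((hsv[:,:,0]<8)|(hsv[:,:,0]>172))&(hsv[:,:,1]>120)&(hsv[:,:,2]>80)).astype(np.uint8)
for q in cv2.findContours(red,0,2)[0]:
    if cv2.contourArea(q)>10: 
        Q=np.float32([ray(c,*p[0],.058)[:2] for p in q]); print('red',q.mean((0,1)),cv2.minAreaRect(Q))
s=im[max(0,v-75):v+75,u-100:u+100]
cv2.imwrite('pics/crop2.png',cv2.resize(s,None,fx=4,fy=4,interpolation=cv2.INTER_CUBIC)); print(u-100,max(0,v-75))
"
```

```text
t [-0.0423 -0.0025  0.0073] w [-0.    -0.001 -0.453] yaw now 0.974 pos [ 0.5103 -0.1828  0.2015] t= 3.5 q7 0.91 F [0.2 0.3 0.4]
319 189
plate ((0.5228046178817749, -0.1882394254207611), (0.1335846334695816, 0.09588480740785599), 8.76070499420166)
angle 0.1529031469447297
red [502.26666667 285.4       ] ((0.7664350271224976, -0.06669436395168304), (0.01839388906955719, 0.013934120535850525), 17.775005340576172)
red [534.44444444 188.83333333] ((0.6666508316993713, 0.018281960859894753), (0.06217236816883087, 0.06147651746869087), 16.895750045776367)
red [297.42857143 164.57142857] ((0.4846560060977936, -0.19564871490001678), (0.020193731412291527, 0.0032861141953617334), 9.704519271850586)
219 114
```

View pics/crop2.png

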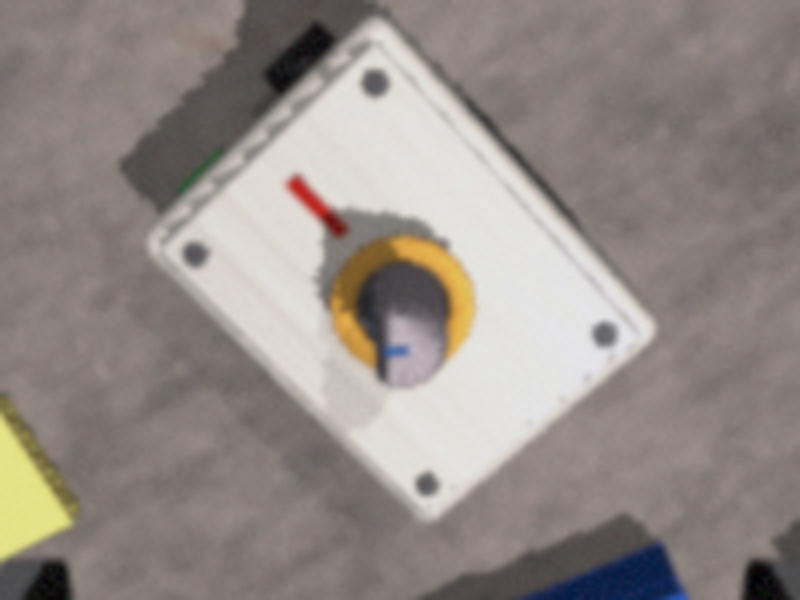

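```bash
python3 -c "
from h import *
c=np.load('pics/w2.npz'); g=lambda x,y,z: ray(c,219+x/4,114+y/4,z)
S=[g(*p,.058) for p in((375,82),(195,253),(604,334),(428,484))]; m=np.mean(S,0);print('plate',m)
for a,b in((0,2),(1,3)): d=S[b]-S[a];print(np.arctan2(d[1],d[0]),np.linalg.norm(d))
for a,b in((1,0),(3,2)): d=S[b]-S[a];print(np.arctan2(d[1],d[0])-np.pi/2)
hsv=cv2.cvtColor(c['image'],cv2.COLOR_RGB2HSV)[114:264,219:419]
y=((hsv[:,:,0]>12)&(hsv[:,:,0]<30)&(hsv[:,:,1]>110)).astype(np.uint8); y[:, :70]=0
q=max(cv2.findContours(y,0,2)[0],key=cv2.contourArea); q=cv2.convexHull(q)
P=np.float32([g(*(p[0]*4+2),.072)[:2] for p in q]); print('washer',cv2.minEnclosingCircle(P))
b=((hsv[:,:,0]>100)&(hsv[:,:,0]<125)&(hsv[:,:,1]>110)).astype(np.uint8)[60:110,80:130]
n,l,s,ce=cv2.connectedComponentsWithStats(b);print(s,ce)
p=g(408,350,.11);k=g(385,352.5,.11);d=k-p;print('blue',p,k,np.arctan2(d[1],d[0]))
d=g(383,375,.11)-g(386,335,.11);print('flat edge',np.arctan2(d[1],d[0]))
# red line
d=g(293,180,.058)-g(342,232,.058);print('red',np.arctan2(d[1],d[0])+np.pi)
"
```

```text
plate [ 0.52029747 -0.1902991   0.058     ]
0.14710138958902247 0.09976203695072655
0.15063525868381444 0.10037075161748668
0.1489112752224997
0.15743471312329205
washer ((0.519792914390564, -0.19028052687644958), 0.020266037434339523)
[[   0    0   50   50 2492]
 [  16   27    5    2    8]] [[24.52207063 24.49077047]
 [17.625      27.375     ]]
blue [ 0.52112529 -0.1890806   0.11      ] [ 0.51842546 -0.19423211  0.11      ] -2.0535263440842035
flat edge -0.6730112442740944
red 0.14004452044334537
```

The drive axis is at (0.520,-0.190) and the drive yaw is 0.151. The washer, the plate screws and the 100 mm screw spacing all agree. The flat heads about -2.1 (shaft about +0.85), nearly along the current finger line. I descend and pinch.

```bash
python3 -c "
from h import *
plan([.5213,-.1878,.078],1.01)"
```

```text
t [-0.057   0.0072  0.6213] w [ 0.001  0.002 -0.072] yaw now 0.974 pos [ 0.5109 -0.1826  0.2022] t= 3.55 q7 0.91 F [ 0.7 -0.5  0.3]
```

>>> {"api": "play_rows", "payload": {"increments": [{"tx": -0.057, "ty": 0.007, "tz": 0.2, "wx": 0, "wy": 0, "wz": -0.07, "gripper": 0.4}, {"tx": -0.057, "ty": 0.007, "tz": 0.35, "wx": 0, "wy": 0, "wz": -0.07, "gripper": 0.4}, {"tx": -0.057, "ty": 0.007, "tz": 0.5, "wx": 0, "wy": 0, "wz": -0.07, "gripper": 0.4}, {"tx": -0.057, "ty": 0.007, "tz": 0.62, "wx": 0, "wy": 0, "wz": -0.07, "gripper": 0.4}, {"tx": -0.057, "ty": 0.007, "tz": 0.62, "wx": 0, "wy": 0, "wz": -0.07, "gripper": 0.4}, {"tx": -0.057, "ty": 0.007, "tz": 0.62, "wx": 0, "wy": 0, "wz": -0.07, "gripper": 0.6}, {"tx": -0.057, "ty": 0.007, "tz": 0.62, "wx": 0, "wy": 0, "wz": -0.07, "gripper": 1}, {"tx": -0.057, "ty": 0.007, "tz": 0.62, "wx": 0, "wy": 0, "wz": -0.07, "gripper": 1}, {"tx": -0.057, "ty": 0.007, "tz": 0.62, "wx": 0, "wy": 0, "wz": -0.07, "gripper": 1}, {"tx": -0.057, "ty": 0.007, "tz": 0.62, "wx": 0, "wy": 0, "wz": -0.07, "gripper": 1}, {"tx": -0.057, "ty": 0.007, "tz": 0.62, "wx": 0, "wy": 0, "wz": -0.07, "gripper": 1}], "newtons": 40}}

```text
time_s: 4.65
eef_pos: [0.5207, -0.187, 0.0776]
tool_rot: [[-0.847, 0.531, 0.0], [0.531, 0.847, -0.0], [-0.0, 0.0, -1.0]]
contact_force: [-0.2, -0.5, 0.5]
gripper_width: 0.0
grasp_force: 0.0
```

```bash
python3 -c "
from h import *
plan([.5225,-.1896,.078],.151);s=state();print(s['gripper_width']*85,s['grasp_force'],s['torque'])"
```

```text
t [-0.0145 -0.0061 -0.0021] w [0.00e+00 1.00e-03 1.72e+00] yaw now 1.011 pos [ 0.5207 -0.187   0.0776] t= 4.65 q7 0.82 F [-0.2 -0.5  0.5]
0.002047938325571587 0.0 [-0.00284213  0.02582013 -0.00418414]
```

The fingers shut fully with no force, so they missed the shaft. I look to see why.

```bash
python3 -c "
from h import *
c=snap('wrist','w3.png');s=state();R=np.array(s['tool_rot']);print('tcp px',proj(c,s['eef_pos']),proj(c,np.array(s['eef_pos'])-.019*R[:,2]),'shaft top px',proj(c,[.52,-.19,.11]))
k=snap('scene','s3.png');u,v=proj(k,s['eef_pos']).astype(int)
a=cv2.resize(c['image'][150:350,220:420,::-1],(400,400));b=cv2.resize(k['image'][v-40:v+40,u-40:u+40,::-1],(400,400))
cv2.imwrite('pics/c3.png',np.hstack([a,b]))"
```

```text
tcp px [320.20154243 226.20943899] [320.22114673 238.3251291 ] shaft top px [315.22322123 250.20065727]
```

View pics/c3.png

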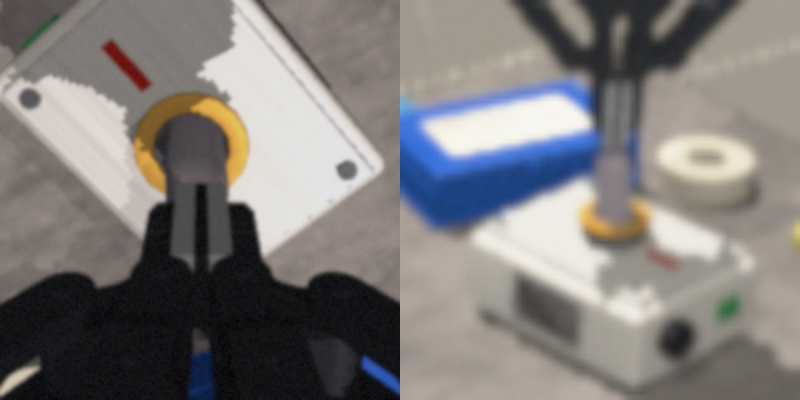

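```bash
python3 -c "
from h import *
c=np.load('pics/w3.npz');k=np.load('pics/s3.npz');s=state()
for p in((30,98),(347,170)): print('screw w3',ray(c,220+p[0]/2,150+p[1]/2,.058))
c2=np.load('pics/w2.npz')
for p in((375,82),(195,253),(604,334),(428,484)): print('screw w2',ray(c2,219+p[0]/4,114+p[1]/4,.058))
u,v=proj(k,s['eef_pos']).astype(int)
pk=np.array([u-40+217/5,v-40+155/5]);pc=np.array([320.,241])
def P(c): return c['intrinsics']@np.c_[c['R'],c['t']]
X=cv2.triangulatePoints(P(c),P(k),pc,pk).ravel();X=X[:3]/X[3];print('tip',X,proj(c,X)-pc,proj(k,X)-pk)
print(s['eef_pos'],'scene px of shaft top',(proj(k,[.52,-.19,.11])-[u-40,v-40])*5+[400,0],'washer',(proj(k,[.52,-.19,.072])-[u-40,v-40])*5+[400,0])
print('wrist px washer crop',(proj(c,[.52,-.19,.072])-[220,150])*2,'top',(proj(c,[.52,-.19,.11])-[220,150])*2)
"
```

```text
screw w3 [ 0.47596436 -0.23314008  0.058     ]
screw w3 [ 0.56397284 -0.14751331  0.058     ]
screw w2 [ 0.46549382 -0.16223231  0.058     ]
screw w2 [ 0.47614174 -0.23320815  0.058     ]
screw w2 [ 0.56417844 -0.14761004  0.058     ]
screw w2 [ 0.57537589 -0.21814589  0.058     ]
tip [ 0.514944   -0.18746698  0.10784361] [-5.69088973 -1.22845562] [-0.434255   -0.07711256]
[ 0.52062144 -0.18692226  0.07737798] scene px of shaft top [612.87788876 146.43305456] washer [608.63044427 208.37352389]
wrist px washer crop [192.14768465 149.00519581] top [190.44644247 200.40131455]
```

The reported poses agree with both cameras. However, the visible shut fingertips triangulate to z≈0.108–0.118 at the shaft's top, and the open tips in w1 also project about 35–40 mm short. So the real tips sit about 35 mm behind the reported TCP, and the fingers closed just above the shaft. I open, go 24 mm lower and pinch again.

>>> {"api": "play_rows", "payload": {"increments": [{"tx": 0, "ty": 0, "tz": 0, "wx": 0, "wy": 0, "wz": 0, "gripper": 0.3}, {"tx": 0, "ty": 0, "tz": 0, "wx": 0, "wy": 0, "wz": 0, "gripper": 0.3}, {"tx": 0, "ty": 0, "tz": 0, "wx": 0, "wy": 0, "wz": 0, "gripper": 0.3}, {"tx": 0, "ty": 0, "tz": 0, "wx": 0, "wy": 0, "wz": 0, "gripper": 0.3}, {"tx": 0, "ty": 0, "tz": 0, "wx": 0, "wy": 0, "wz": 0, "gripper": 0.3}]}}

```text
time_s: 5.25
eef_pos: [0.5206, -0.1869, 0.0773]
tool_rot: [[-0.847, 0.531, -0.0], [0.531, 0.847, 0.0], [0.0, 0.0, -1.0]]
contact_force: [0.6, -1.1, -0.4]
gripper_width: 0.701
grasp_force: 0.0
```

>>> {"api": "play_rows", "payload": {"increments": [{"tx": 0, "ty": 0, "tz": 0.04, "wx": 0, "wy": 0, "wz": 0, "gripper": 0.3}, {"tx": 0, "ty": 0, "tz": 0.08, "wx": 0, "wy": 0, "wz": 0, "gripper": 0.3}, {"tx": 0, "ty": 0, "tz": 0.12, "wx": 0, "wy": 0, "wz": 0, "gripper": 0.3}, {"tx": 0, "ty": 0, "tz": 0.12, "wx": 0, "wy": 0, "wz": 0, "gripper": 0.3}]}}

```text
time_s: 5.65
eef_pos: [0.5196, -0.1868, 0.0517]
tool_rot: [[-0.847, 0.531, -0.002], [0.531, 0.847, 0.001], [0.002, -0.001, -1.0]]
contact_force: [-0.2, 0.7, 0.2]
gripper_width: 0.696
grasp_force: 0.0
```

>>> {"api": "play_rows", "payload": {"increments": [{"tx": 0, "ty": 0, "tz": 0, "wx": 0, "wy": 0, "wz": 0, "gripper": 0.6}, {"tx": 0, "ty": 0, "tz": 0, "wx": 0, "wy": 0, "wz": 0, "gripper": 1}, {"tx": 0, "ty": 0, "tz": 0, "wx": 0, "wy": 0, "wz": 0, "gripper": 1}, {"tx": 0, "ty": 0, "tz": 0, "wx": 0, "wy": 0, "wz": 0, "gripper": 1}, {"tx": 0, "ty": 0, "tz": 0, "wx": 0, "wy": 0, "wz": 0, "gripper": 1}, {"tx": 0, "ty": 0, "tz": 0, "wx": 0, "wy": 0, "wz": 0, "gripper": 1}]}}

```text
time_s: 6.25
eef_pos: [0.5201, -0.1881, 0.0538]
tool_rot: [[-0.847, 0.532, -0.001], [0.532, 0.847, -0.002], [-0.0, -0.002, -1.0]]
contact_force: [-3.8, -3.7, 6.7]
gripper_width: 0.207
grasp_force: 39.9
```

```bash
python3 -c "
from h import *
plan([.5225,-.1896,.054],.151);s=state();print(s['gripper_width']*85,s['grasp_force'],s['torque'])"
```

```text
t [-0.0142 -0.0001 -0.0012] w [-0.003  0.002  1.718] yaw now 1.01 pos [ 0.5201 -0.1881  0.0538] t= 6.25 q7 0.79 F [-3.8 -3.7  6.7]
17.59787620079401 39.85196862544399 [-0.76030353  0.77319603  0.00477275]
```

The fingers are on the taper (17.6 mm opening, some upward force). I reopen and go 14 mm lower.

>>> {"api": "play_rows", "payload": {"increments": [{"tx": 0, "ty": 0, "tz": 0, "wx": 0, "wy": 0, "wz": 0, "gripper": 0.6}, {"tx": 0, "ty": 0, "tz": 0, "wx": 0, "wy": 0, "wz": 0, "gripper": 0.6}, {"tx": -0.01, "ty": 0, "tz": 0.03, "wx": 0, "wy": 0, "wz": 0, "gripper": 0.6}, {"tx": -0.01, "ty": 0, "tz": 0.07, "wx": 0, "wy": 0, "wz": 0, "gripper": 0.6}, {"tx": -0.01, "ty": 0, "tz": 0.07, "wx": 0, "wy": 0, "wz": 0, "gripper": 0.6}, {"tx": -0.01, "ty": 0, "tz": 0.07, "wx": 0, "wy": 0, "wz": 0, "gripper": 1}, {"tx": -0.01, "ty": 0, "tz": 0.07, "wx": 0, "wy": 0, "wz": 0, "gripper": 1}, {"tx": -0.01, "ty": 0, "tz": 0.07, "wx": 0, "wy": 0, "wz": 0, "gripper": 1}, {"tx": -0.01, "ty": 0, "tz": 0.07, "wx": 0, "wy": 0, "wz": 0, "gripper": 1}, {"tx": -0.01, "ty": 0, "tz": 0.07, "wx": 0, "wy": 0, "wz": 0, "gripper": 1}]}}

```text
time_s: 7.25
eef_pos: [0.5213, -0.1888, 0.039]
tool_rot: [[-0.847, 0.532, -0.002], [0.532, 0.847, -0.001], [0.001, -0.001, -1.0]]
contact_force: [-4.1, -4.5, -2.9]
gripper_width: 0.207
grasp_force: 40.2
```

```bash
python3 -c "
from h import *
plan([.5225,-.1896,.04],.151);s=state();print(s['gripper_width']*85,s['grasp_force'],s['torque'])"
```

```text
t [-0.0071 -0.0004 -0.0051] w [-4.000e-03 -1.000e-03  1.718e+00] yaw now 1.01 pos [ 0.5213 -0.1888  0.039 ] t= 7.25 q7 0.78 F [-4.1 -4.5 -2.9]
17.597990101695196 40.2222973627795 [-0.69151477  0.60477003 -0.00633429]
```

The opening is again 17.6, so it is seated on the flat with 40 N. I turn the shaft by -0.86 rad.

>>> {"api": "play_rows", "payload": {"increments": [{"tx": 0, "ty": 0, "tz": 0, "wx": 0, "wy": 0, "wz": 0.15, "gripper": 1}, {"tx": 0, "ty": 0, "tz": 0, "wx": 0, "wy": 0, "wz": 0.3, "gripper": 1}, {"tx": 0, "ty": 0, "tz": 0, "wx": 0, "wy": 0, "wz": 0.45, "gripper": 1}, {"tx": 0, "ty": 0, "tz": 0, "wx": 0, "wy": 0, "wz": 0.6, "gripper": 1}, {"tx": -0.003, "ty": 0, "tz": 0, "wx": 0, "wy": 0, "wz": 0.75, "gripper": 1}, {"tx": -0.004, "ty": 0, "tz": 0, "wx": 0, "wy": 0, "wz": 0.86, "gripper": 1}, {"tx": -0.004, "ty": 0, "tz": 0, "wx": 0, "wy": 0, "wz": 0.86, "gripper": 1}, {"tx": -0.004, "ty": 0, "tz": 0, "wx": 0, "wy": 0, "wz": 0.86, "gripper": 1}]}}

```text
time_s: 8.05
eef_pos: [0.5218, -0.1899, 0.039]
tool_rot: [[-0.548, 0.837, -0.002], [0.837, 0.548, -0.002], [-0.0, -0.003, -1.0]]
contact_force: [-3.8, -6.6, -1.9]
gripper_width: 0.21
grasp_force: 40.6
```

```bash
python3 -c "
from h import *
plan([.5225,-.1896,.039],.151);s=state();print(s['gripper_width']*85,s['grasp_force'],s['torque'])"
```

```text
t [-0.0008  0.004  -0.0001] w [-0.005  0.001  0.857] yaw now 0.579 pos [ 0.5218 -0.1899  0.039 ] t= 8.05 q7 0.44 F [-3.8 -6.6 -1.9]
17.87243118145122 40.55253600760807 [-1.03178113  0.66843582 -0.01174096]
```

>>> {"api": "play_rows", "payload": {"increments": [{"tx": 0, "ty": 0, "tz": 0, "wx": 0, "wy": 0, "wz": 0.15, "gripper": 1}, {"tx": 0, "ty": 0, "tz": 0, "wx": 0, "wy": 0, "wz": 0.3, "gripper": 1}, {"tx": 0, "ty": 0, "tz": 0, "wx": 0, "wy": 0, "wz": 0.45, "gripper": 1}, {"tx": 0, "ty": 0, "tz": 0, "wx": 0, "wy": 0, "wz": 0.6, "gripper": 1}, {"tx": -0.005, "ty": 0, "tz": 0, "wx": 0, "wy": 0, "wz": 0.75, "gripper": 1}, {"tx": -0.007, "ty": 0, "tz": 0, "wx": 0, "wy": 0, "wz": 0.86, "gripper": 1}, {"tx": -0.007, "ty": 0, "tz": 0, "wx": 0, "wy": 0, "wz": 0.86, "gripper": 1}, {"tx": -0.007, "ty": 0, "tz": 0, "wx": 0, "wy": 0, "wz": 0.86, "gripper": 1}, {"tx": -0.007, "ty": 0, "tz": 0, "wx": 0, "wy": 0, "wz": 0.86, "gripper": 1}]}}

```text
time_s: 8.95
eef_pos: [0.5216, -0.1911, 0.039]
tool_rot: [[-0.149, 0.989, -0.003], [0.989, 0.149, -0.001], [-0.001, -0.004, -1.0]]
contact_force: [-6.3, -6.4, 0.6]
gripper_width: 0.212
grasp_force: 41.0
```

>>> {"api": "play_rows", "payload": {"increments": [{"tx": 0, "ty": 0, "tz": 0, "wx": 0, "wy": 0, "wz": 0, "gripper": 0.6}, {"tx": 0, "ty": 0, "tz": 0, "wx": 0, "wy": 0, "wz": 0, "gripper": 0.6}, {"tx": 0, "ty": 0, "tz": 0, "wx": 0, "wy": 0, "wz": 0, "gripper": 0.5}, {"tx": 0, "ty": 0, "tz": -0.2, "wx": 0, "wy": 0, "wz": 0, "gripper": 0.3}, {"tx": 0, "ty": 0, "tz": -0.4, "wx": 0, "wy": 0, "wz": 0, "gripper": 0}, {"tx": 0, "ty": 0, "tz": -0.6, "wx": 0, "wy": 0, "wz": 0, "gripper": 0}, {"tx": 0, "ty": 0, "tz": -0.7, "wx": 0, "wy": 0, "wz": 0, "gripper": 0}, {"tx": 0, "ty": 0, "tz": -0.7, "wx": 0, "wy": 0, "wz": 0, "gripper": 0}, {"tx": 0, "ty": 0, "tz": -0.7, "wx": 0, "wy": 0, "wz": 0, "gripper": 0}]}}

```text
time_s: 9.85
eef_pos: [0.524, -0.1893, 0.1794]
tool_rot: [[-0.151, 0.989, 0.001], [0.989, 0.151, -0.0], [-0.0, 0.001, -1.0]]
contact_force: [0.0, -0.8, -0.7]
gripper_width: 0.999
grasp_force: 0.0
```

```bash
python3 -c "
from h import *
plan([.52,-.19,.16],.151)
c=snap('wrist','w4.png')
u,v=proj(c,[.52,-.19,.11]).astype(int);print(u,v)
s=c['image'][v-60:v+60,u-80:u+80,::-1]
cv2.imwrite('pics/crop4.png',cv2.resize(s,None,fx=5,fy=5,interpolation=cv2.INTER_CUBIC))"
```

```text
t [-0.0006 -0.0206  0.0969] w [0.002 0.001 0.001] yaw now 0.151 pos [ 0.524  -0.1893  0.1794] t= 9.85 q7 0.21 F [ 0.  -0.8 -0.7]
314 196
```

View pics/crop4.png

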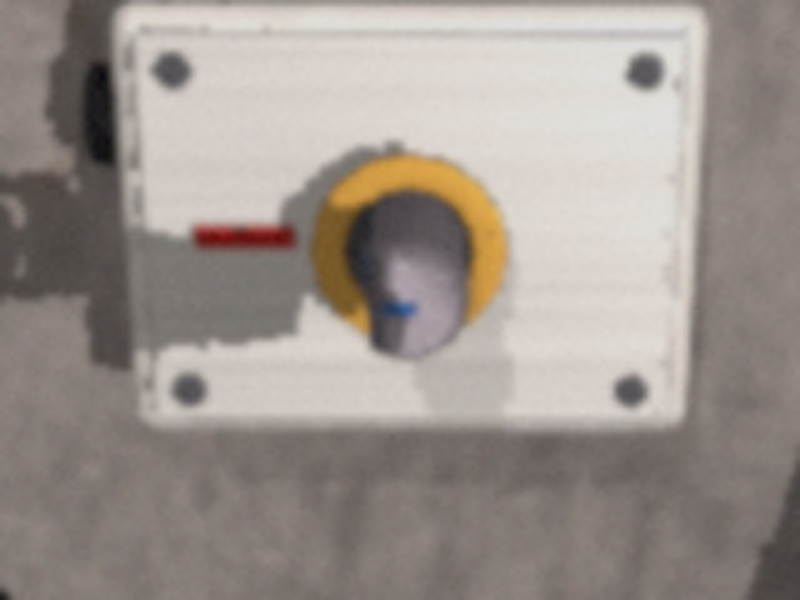

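The blue line (385–415,308) now points left, parallel to the red mark (195–295,237), so the shaft is aligned. Next I move over the turntable to the collar.

>>> {"api": "play_rows", "payload": {"increments": [{"tx": 0.15, "ty": 0.05, "tz": -0.1, "wx": 0, "wy": 0, "wz": -0.15, "gripper": 0}, {"tx": 0.35, "ty": 0.1, "tz": -0.2, "wx": 0, "wy": 0, "wz": -0.3, "gripper": 0}, {"tx": 0.6, "ty": 0.18, "tz": -0.3, "wx": 0, "wy": 0, "wz": -0.45, "gripper": 0}, {"tx": 0.8, "ty": 0.24, "tz": -0.35, "wx": 0, "wy": 0, "wz": -0.6, "gripper": 0}, {"tx": 1, "ty": 0.3, "tz": -0.35, "wx": 0, "wy": 0, "wz": -0.6, "gripper": 0}, {"tx": 1, "ty": 0.3, "tz": -0.35, "wx": 0, "wy": 0, "wz": -0.6, "gripper": 0}]}}

```text
time_s: 10.5
eef_pos: [0.5526, 0.0252, 0.2487]
tool_rot: [[-0.445, 0.895, -0.001], [0.895, 0.445, 0.004], [0.004, 0.002, -1.0]]
contact_force: [0.7, 0.9, -0.2]
gripper_width: 1.001
grasp_force: 0.0
```

```bash
python3 -c "
from h import *
plan([.567,.175,.25],.81)"
```

```text
t [ 0.6387  0.3978 -0.003 ] w [ 0.004 -0.008 -0.697] yaw now 0.461 pos [0.5526 0.0252 0.2487] t= 10.5 q7 0.12 F [ 0.7  0.9 -0.2]
```

>>> {"api": "play_rows", "payload": {"increments": [{"tx": 0.15, "ty": 0.1, "tz": 0, "wx": 0, "wy": 0, "wz": -0.2, "gripper": 0}, {"tx": 0.35, "ty": 0.2, "tz": 0.1, "wx": 0, "wy": 0, "wz": -0.4, "gripper": 0}, {"tx": 0.55, "ty": 0.33, "tz": 0.2, "wx": 0, "wy": 0, "wz": -0.6, "gripper": 0}, {"tx": 0.64, "ty": 0.4, "tz": 0.3, "wx": 0, "wy": 0, "wz": -0.7, "gripper": 0}, {"tx": 0.64, "ty": 0.4, "tz": 0.4, "wx": 0, "wy": 0, "wz": -0.7, "gripper": 0}, {"tx": 0.64, "ty": 0.4, "tz": 0.4, "wx": 0, "wy": 0, "wz": -0.7, "gripper": 0}, {"tx": 0.64, "ty": 0.4, "tz": 0.4, "wx": 0, "wy": 0, "wz": -0.7, "gripper": 0}]}}

```text
time_s: 11.2
eef_pos: [0.5688, 0.1663, 0.1684]
tool_rot: [[-0.717, 0.697, -0.002], [0.697, 0.717, -0.001], [0.001, -0.002, -1.0]]
contact_force: [-0.2, -0.9, 0.6]
gripper_width: 0.999
grasp_force: 0.0
```

```bash
python3 -c "
from h import *
plan([.577,.185,.17],.81)
c=snap('wrist','w5.png')
u,v=proj(c,[.577,.185,.056]).astype(int)
im=c['image'][:,:,::-1]; y0=max(0,v-75)
s=im[y0:y0+150,u-100:u+100]; print(u,v,'crop at',u-100,y0)
cv2.imwrite('pics/crop5.png',cv2.resize(s,None,fx=4,fy=4,interpolation=cv2.INTER_CUBIC))
h=cv2.cvtColor(s.copy(),cv2.COLOR_BGR2HSV)
m=((h[:,:,2]<95)).astype(np.uint8)
for q in cv2.findContours(m,0,2)[0]:
    if cv2.contourArea(q)>150: print('dark',cv2.contourArea(q),cv2.boundingRect(q))
ye=((h[:,:,0]>20)&(h[:,:,0]<35)&(h[:,:,1]>120)).astype(np.uint8)
n,l,st,ce=cv2.connectedComponentsWithStats(ye);print(st,ce)"
```

```text
t [ 0.036   0.0956 -0.0082] w [-0.004 -0.002 -0.02 ] yaw now 0.8 pos [0.5688 0.1663 0.1684] t= 11.2 q7 0.11 F [-0.2 -0.9  0.6]
338 177 crop at 238 102
dark 395.0 (93, 62, 27, 27)
dark 504.0 (75, 46, 45, 41)
dark 1888.0 (0, 0, 62, 45)
[[    0     0   200   150 29964]
 [   83    75    11     4    36]] [[99.51398345 74.49769724]
 [87.86111111 76.41666667]]
```

View pics/crop5.png

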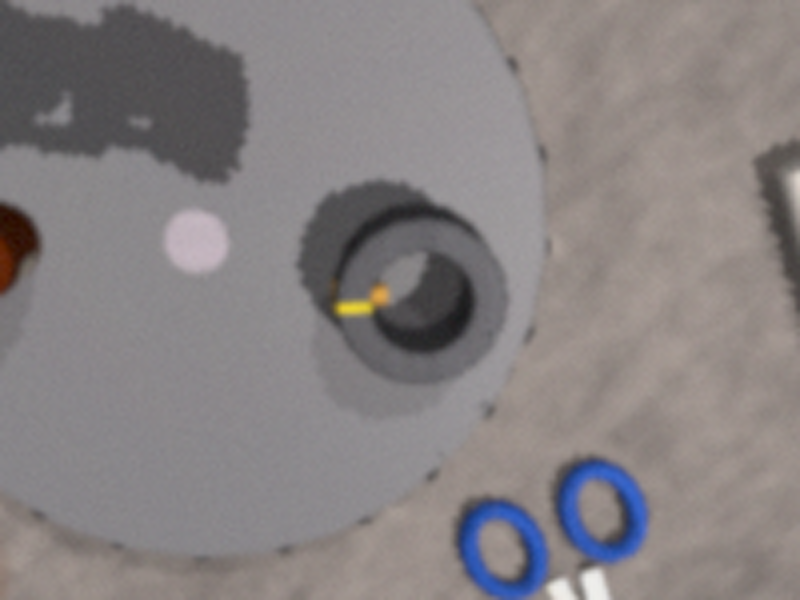

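The crop shows the collar's top ring centred at about (423,300) and the yellow line at (337–372,308), pointing left toward the turntable's centre. The dropper is at far left.

```bash
python3 -c "
from h import *
c=np.load('pics/w5.npz'); g=lambda x,y: ray(c,238+x/4,102+y/4,.056)
C=(g(338,300)+g(508,300)+g(423,216)+g(423,384))/4; print(C, np.linalg.norm(g(338,300)-g(508,300)),np.linalg.norm(g(423,216)-g(423,384)))
s=g(337,309)-C;print('screw heading',np.arctan2(s[1],s[0]),np.linalg.norm(s)); s=g(337,309)-g(372,308);print(np.arctan2(s[1],s[0]))
plan([C[0],C[1],-.003],.8)
P=ray(c,238+50,102+60,.028);print(P)"
```

```text
[0.58069069 0.18933165 0.056     ] 0.04468740767286881 0.0453184546030518
screw heading -2.244898903835581 0.022713900600690944
-2.311159577239875
t [0.0397 0.1223 0.8616] w [-0.001 -0.    -0.001] yaw now 0.8 pos [0.5694 0.1663 0.1693] t= 11.25 q7 0.11 F [-0.3  0.5 -0.1]
[0.53015281 0.15294486 0.028     ]
```

>>> {"api": "play_rows", "payload": {"increments": [{"tx": 0.04, "ty": 0.122, "tz": 0.1, "wx": 0, "wy": 0, "wz": 0, "gripper": 0}, {"tx": 0.04, "ty": 0.122, "tz": 0.25, "wx": 0, "wy": 0, "wz": 0, "gripper": 0}, {"tx": 0.04, "ty": 0.122, "tz": 0.4, "wx": 0, "wy": 0, "wz": 0, "gripper": 0}, {"tx": 0.04, "ty": 0.122, "tz": 0.55, "wx": 0, "wy": 0, "wz": 0, "gripper": 0}, {"tx": 0.04, "ty": 0.122, "tz": 0.7, "wx": 0, "wy": 0, "wz": 0, "gripper": 0}, {"tx": 0.04, "ty": 0.122, "tz": 0.8, "wx": 0, "wy": 0, "wz": 0, "gripper": 0}, {"tx": 0.04, "ty": 0.122, "tz": 0.85, "wx": 0, "wy": 0, "wz": 0, "gripper": 0}, {"tx": 0.04, "ty": 0.122, "tz": 0.86, "wx": 0, "wy": 0, "wz": 0, "gripper": 0}, {"tx": 0.04, "ty": 0.122, "tz": 0.86, "wx": 0, "wy": 0, "wz": 0, "gripper": 0}]}}

```text
time_s: 12.15
eef_pos: [0.5812, 0.1903, -0.0017]
tool_rot: [[-0.718, 0.697, 0.001], [0.697, 0.718, 0.0], [-0.001, 0.001, -1.0]]
contact_force: [0.7, 0.0, 0.2]
gripper_width: 1.001
grasp_force: 0.0
```

```bash
python3 -c "
from h import *
plan([.5807,.1893,-.003],.8)"
```

```text
t [-0.0017 -0.0055  0.0063] w [0.002 0.001 0.   ] yaw now 0.8 pos [ 0.5812  0.1903 -0.0017] t= 12.15 q7 -0.06 F [0.7 0.  0.2]
```

>>> {"api": "play_rows", "payload": {"increments": [{"tx": 0, "ty": -0.005, "tz": 0, "wx": 0, "wy": 0, "wz": 0, "gripper": 0.3}, {"tx": 0, "ty": -0.005, "tz": 0, "wx": 0, "wy": 0, "wz": 0, "gripper": 0.4}, {"tx": 0, "ty": -0.005, "tz": 0, "wx": 0, "wy": 0, "wz": 0, "gripper": 0.5}, {"tx": 0, "ty": -0.005, "tz": 0, "wx": 0, "wy": 0, "wz": 0, "gripper": 0.7}, {"tx": 0, "ty": -0.005, "tz": 0, "wx": 0, "wy": 0, "wz": 0, "gripper": 1}, {"tx": 0, "ty": -0.005, "tz": 0, "wx": 0, "wy": 0, "wz": 0, "gripper": 1}, {"tx": 0, "ty": -0.005, "tz": 0, "wx": 0, "wy": 0, "wz": 0, "gripper": 1}], "newtons": 40}}

```text
time_s: 12.85
eef_pos: [0.5802, 0.1895, -0.0017]
tool_rot: [[-0.718, 0.696, 0.001], [0.696, 0.718, -0.0], [-0.001, 0.001, -1.0]]
contact_force: [-1.7, -1.8, 6.3]
gripper_width: 0.489
grasp_force: 40.1
```

```bash
python3 -c "
from h import *
plan([.5807,.1893,.12],.8);s=state();print(s['gripper_width']*85,s['grasp_force'])"
```

```text
t [-0.0032  0.0013 -0.6083] w [0.002 0.002 0.002] yaw now 0.801 pos [ 0.5802  0.1895 -0.0017] t= 12.85 q7 -0.06 F [-1.7 -1.8  6.3]
41.555334243207845 40.05398439243436
```

Gripped: 41.6 against 46 mm gives the same scale as 17.6 against 19 mm. I raise the grip and lift.

>>> {"api": "play_rows", "payload": {"increments": [{"tx": 0, "ty": 0, "tz": 0, "wx": 0, "wy": 0, "wz": 0, "gripper": 1}, {"tx": 0, "ty": 0, "tz": -0.05, "wx": 0, "wy": 0, "wz": 0, "gripper": 1}, {"tx": 0, "ty": 0, "tz": -0.15, "wx": 0, "wy": 0, "wz": 0, "gripper": 1}, {"tx": 0, "ty": 0, "tz": -0.3, "wx": 0, "wy": 0, "wz": 0, "gripper": 1}, {"tx": 0, "ty": 0, "tz": -0.45, "wx": 0, "wy": 0, "wz": 0, "gripper": 1}, {"tx": 0, "ty": 0, "tz": -0.6, "wx": 0, "wy": 0, "wz": 0, "gripper": 1}, {"tx": 0, "ty": 0, "tz": -0.6, "wx": 0, "wy": 0, "wz": 0, "gripper": 1}, {"tx": 0, "ty": 0, "tz": -0.6, "wx": 0, "wy": 0, "wz": 0, "gripper": 1}, {"tx": 0, "ty": 0, "tz": -0.6, "wx": 0, "wy": 0, "wz": 0, "gripper": 1}], "newtons": 80}}

```text
time_s: 13.75
eef_pos: [0.5791, 0.189, 0.1164]
tool_rot: [[-0.718, 0.696, -0.002], [0.696, 0.718, -0.001], [0.001, -0.002, -1.0]]
contact_force: [-0.3, 0.7, -2.1]
gripper_width: 0.479
grasp_force: 81.1
```

```bash
python3 -c "
from h import *
plan([.52,-.19,.12],.1);s=state();print(s['gripper_width']*85,s['grasp_force'])
c=snap('wrist','w6.png');R=np.array(s['tool_rot'])
u,v=proj(c,np.array(s['eef_pos'])-R[:,2]*.03).astype(int);print(u,v)
y=min(v-60,280);im=c['image'][y:y+120,u-80:u+80,::-1];print(u-80,y)
cv2.imwrite('pics/crop6.png',cv2.resize(im,None,fx=5,fy=5,interpolation=cv2.INTER_CUBIC))"
```

```text
t [-1.1071 -1.5664 -0.016 ] w [-0.004  0.     1.402] yaw now 0.801 pos [0.5791 0.189  0.1164] t= 13.75 q7 0.04 F [-0.3  0.7 -2.1]
40.69529453598417 81.12120765057625
319 246
239 186
```

View pics/crop6.png

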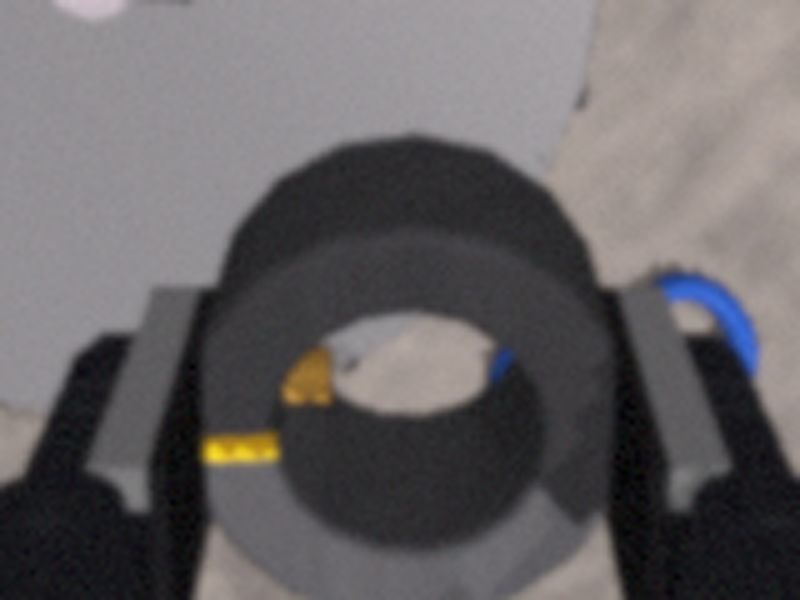

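The collar is held cleanly, with its top ring spanning x 205–612 and y 230–610, and the yellow line at (205–280,448). I compute its in-hand pose.

```bash
python3 -c "
from h import *
c=np.load('pics/w6.npz');s=state();R=np.array(s['tool_rot']);e=np.array(s['eef_pos'])
# top z from diameter
for z in(.170,.174,.178):
  g=lambda x,y: R.T@(ray(c,239+x/5,186+y/5,z)-e)
  T,B=g(408,230),g(408,608)
  L,Rr=g(205,430),g(612,430)
  C=(T+B)/2; C[1]=(L[1]+Rr[1])/2
  a,b=g(203,448),g(280,449); d=a-b; d2=a-C
  print(z,'dia',(Rr-L)[1],np.linalg.norm(T-B),'C tool',C,'ang from -y: line',np.arctan2(d[0],-d[1]),'centre',np.arctan2(d2[0],-d2[1]))
"
```

```text
0.17 dia 0.041714665942385896 0.04425604274541626 C tool [-0.00197381  0.00047101 -0.0538592 ] ang from -y: line 0.013824476497073308 centre -0.11308038049249078
0.174 dia 0.04041375175464254 0.04287587314318566 C tool [ 0.00054095  0.00045808 -0.05785706] ang from -y: line 0.01382447649707204 centre -0.11308038049249343
0.178 dia 0.03911283756689932 0.04149570354095503 C tool [ 0.00305571  0.00044516 -0.06185492] ang from -y: line 0.013824476497081743 centre -0.11308038049248752
```

The collar is centred and the screw lies along tool -y within about 0.04 rad, so the final yaw is 0.151. I carry it over the shaft.

>>> {"api": "play_rows", "payload": {"increments": [{"tx": -0.08, "ty": -0.1, "tz": -0.05, "wx": 0, "wy": 0, "wz": 0.1, "gripper": 1}, {"tx": -0.2, "ty": -0.28, "tz": -0.08, "wx": 0, "wy": 0, "wz": 0.2, "gripper": 1}, {"tx": -0.32, "ty": -0.46, "tz": -0.08, "wx": 0, "wy": 0, "wz": 0.35, "gripper": 1}, {"tx": -0.44, "ty": -0.62, "tz": -0.08, "wx": 0, "wy": 0, "wz": 0.5, "gripper": 1}, {"tx": -0.55, "ty": -0.78, "tz": -0.08, "wx": 0, "wy": 0, "wz": 0.65, "gripper": 1}, {"tx": -0.65, "ty": -0.9, "tz": -0.08, "wx": 0, "wy": 0, "wz": 0.65, "gripper": 1}, {"tx": -0.7, "ty": -0.98, "tz": -0.08, "wx": 0, "wy": 0, "wz": 0.65, "gripper": 1}, {"tx": -0.7, "ty": -0.98, "tz": -0.08, "wx": 0, "wy": 0, "wz": 0.65, "gripper": 1}]}}

```text
time_s: 14.6
eef_pos: [0.5425, -0.0526, 0.1319]
tool_rot: [[-0.454, 0.891, -0.003], [0.891, 0.454, -0.002], [-0.0, -0.003, -1.0]]
contact_force: [-0.4, 0.7, -2.0]
gripper_width: 0.478
grasp_force: 81.2
```

```bash
python3 -c "
from h import *
plan([.52,-.19,.12],.151);s=state();print(s['gripper_width']*85,s['grasp_force'])"
```

```text
t [-0.5611 -0.4114  0.0612] w [-0.007  0.001  0.639] yaw now 0.471 pos [ 0.5425 -0.0526  0.1319] t= 14.6 q7 0.18 F [-0.4  0.7 -2. ]
40.647959634786076 81.20537563139806
```

>>> {"api": "play_rows", "payload": {"increments": [{"tx": -0.1, "ty": -0.08, "tz": 0, "wx": 0, "wy": 0, "wz": 0.15, "gripper": 1}, {"tx": -0.25, "ty": -0.18, "tz": 0, "wx": 0, "wy": 0, "wz": 0.3, "gripper": 1}, {"tx": -0.4, "ty": -0.29, "tz": 0, "wx": 0, "wy": 0, "wz": 0.5, "gripper": 1}, {"tx": -0.52, "ty": -0.38, "tz": 0.03, "wx": 0, "wy": 0, "wz": 0.64, "gripper": 1}, {"tx": -0.561, "ty": -0.411, "tz": 0.06, "wx": -0.007, "wy": 0, "wz": 0.64, "gripper": 1}, {"tx": -0.561, "ty": -0.411, "tz": 0.06, "wx": -0.007, "wy": 0, "wz": 0.64, "gripper": 1}, {"tx": -0.561, "ty": -0.411, "tz": 0.06, "wx": -0.007, "wy": 0, "wz": 0.64, "gripper": 1}]}}

```text
time_s: 15.3
eef_pos: [0.5225, -0.1838, 0.1209]
tool_rot: [[-0.158, 0.987, 0.003], [0.987, 0.158, 0.003], [0.002, 0.003, -1.0]]
contact_force: [-1.0, -0.1, -1.2]
gripper_width: 0.478
grasp_force: 81.2
```

```bash
python3 -c "
from h import *
plan([.52,-.19,.089],.151)
c=snap('wrist','w7.png');s=state();R=np.array(s['tool_rot'])
u,v=proj(c,np.array(s['eef_pos'])-R[:,2]*.045).astype(int)
y=min(v-70,260);im=c['image'][y:y+140,u-80:u+80,::-1];print(u-80,y, (proj(c,[.52,-.19,.11])-[u-80,y])*4)
cv2.imwrite('pics/crop7.png',cv2.resize(im,None,fx=4,fy=4,interpolation=cv2.INTER_CUBIC))"
```

```text
t [-0.029  -0.0178  0.1596] w [ 0.007 -0.005  0.015] yaw now 0.159 pos [ 0.5225 -0.1838  0.1209] t= 15.3 q7 0.16 F [-1.  -0.1 -1.2]
239 190 [301.18319105 152.49896801]
```

View pics/crop7.png

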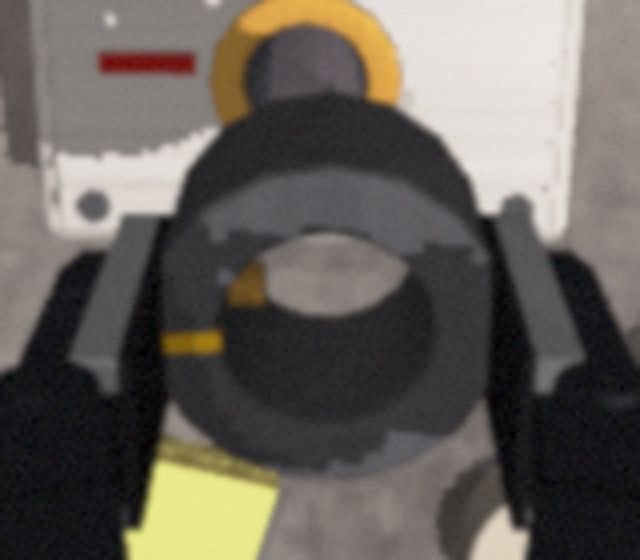

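Screw on the left, toward the red mark; the shaft is visible just above and behind. The full ring is visible (x 163–492, y 168–478), so I recompute the in-hand centre.

```bash
python3 -c "
from h import *
c=np.load('pics/w7.npz');s=state();R=np.array(s['tool_rot']);e=np.array(s['eef_pos'])
for h in(.048,.053,.0577):
  g=lambda x,y: R.T@(ray(c,239+x/4,190+y/4,e[2]+h)-e)
  T,B=g(327,168),g(327,478);L,Rr=g(163,325),g(492,325)
  b1,b2=g(327,233),g(327,422)
  print(h,'L-R',(Rr-L)[1],'T-B',(T-B)[0],'C',(T+B)[0]/2,(L+Rr)[1]/2,'bore',(b1-b2)[0],(b1+b2)[0]/2)
plan([.52,-.19,.089],.151)
"
```

```text
0.048 L-R 0.04381256122548282 T-B 0.047248793921229604 C -0.005767832274411969 0.0008036148586828308 bore 0.028845219229107568 -0.005748443566026206
0.053 L-R 0.04217323937594796 T-B 0.045480899553205584 C -0.002610820531108126 0.0007914979361674096 bore 0.027765926058057007 -0.002592157284379986
0.0577 L-R 0.040632276837385295 T-B 0.04381907884726299 C 0.00035677050759752235 0.0007801080290028017 bore 0.026751390477269453 0.0003747518203674879
t [-0.0303 -0.0199  0.1614] w [ 0.008 -0.004  0.017] yaw now 0.159 pos [ 0.5229 -0.1835  0.1213] t= 15.35 q7 0.16 F [ 0.9  0.3 -1.4]
```

>>> {"api": "play_rows", "payload": {"increments": [{"tx": -0.03, "ty": -0.024, "tz": 0.05, "wx": 0.008, "wy": -0.004, "wz": 0.017, "gripper": 1}, {"tx": -0.03, "ty": -0.024, "tz": 0.12, "wx": 0.008, "wy": -0.004, "wz": 0.017, "gripper": 1}, {"tx": -0.03, "ty": -0.024, "tz": 0.15, "wx": 0.008, "wy": -0.004, "wz": 0.017, "gripper": 1}, {"tx": -0.03, "ty": -0.024, "tz": 0.15, "wx": 0.008, "wy": -0.004, "wz": 0.017, "gripper": 1}, {"tx": -0.03, "ty": -0.024, "tz": 0.15, "wx": 0.008, "wy": -0.004, "wz": 0.017, "gripper": 1}, {"tx": -0.03, "ty": -0.024, "tz": 0.15, "wx": 0.008, "wy": -0.004, "wz": 0.017, "gripper": 1}, {"tx": -0.03, "ty": -0.024, "tz": 0.15, "wx": 0.008, "wy": -0.004, "wz": 0.017, "gripper": 1}]}}

```text
time_s: 16.05
eef_pos: [0.5189, -0.1926, 0.0918]
tool_rot: [[-0.147, 0.989, 0.001], [0.989, 0.147, -0.002], [-0.002, 0.0, -1.0]]
contact_force: [-0.2, -0.8, -1.2]
gripper_width: 0.477
grasp_force: 81.2
```

```bash
python3 -c "
from h import *
plan([.5192,-.1901,.036],.151)"
```

```text
t [0.0126 0.0033 0.2787] w [ 0.001  0.004 -0.007] yaw now 0.148 pos [ 0.5189 -0.1926  0.0918] t= 16.05 q7 0.13 F [-0.2 -0.8 -1.2]
```

>>> {"api": "play_rows", "payload": {"increments": [{"tx": 0.0126, "ty": 0.003, "tz": 0.02, "wx": 0, "wy": 0.004, "wz": -0.006, "gripper": 1}, {"tx": 0.0126, "ty": 0.003, "tz": 0.04, "wx": 0, "wy": 0.004, "wz": -0.006, "gripper": 1}, {"tx": 0.0126, "ty": 0.003, "tz": 0.06, "wx": 0, "wy": 0.004, "wz": -0.006, "gripper": 1}, {"tx": 0.0126, "ty": 0.003, "tz": 0.08, "wx": 0, "wy": 0.004, "wz": -0.006, "gripper": 1}, {"tx": 0.0126, "ty": 0.003, "tz": 0.1, "wx": 0, "wy": 0.004, "wz": -0.006, "gripper": 1}, {"tx": 0.0126, "ty": 0.003, "tz": 0.1, "wx": 0, "wy": 0.004, "wz": -0.006, "gripper": 1}]}}

```text
time_s: 16.65
eef_pos: [0.5185, -0.1899, 0.0706]
tool_rot: [[-0.15, 0.989, -0.001], [0.989, 0.15, 0.001], [0.001, -0.001, -1.0]]
contact_force: [0.1, -0.1, -0.6]
gripper_width: 0.475
grasp_force: 81.2
```

```bash
python3 -c "
from h import *
plan([.5192,-.1901,.036],.151);print(state()['torque'])"
```

```text
t [-0.0015  0.0035  0.1729] w [-0.002 -0.002 -0.001] yaw now 0.151 pos [ 0.5185 -0.1899  0.0706] t= 16.65 q7 0.12 F [ 0.1 -0.1 -0.6]
[ 0.01370351 -0.06912132  0.07044754]
```

No contact so far. I continue down in small steps.

>>> {"api": "play_rows", "payload": {"increments": [{"tx": 0, "ty": 0.002, "tz": 0.015, "wx": 0, "wy": 0, "wz": 0, "gripper": 1}, {"tx": 0, "ty": 0.002, "tz": 0.03, "wx": 0, "wy": 0, "wz": 0, "gripper": 1}, {"tx": 0, "ty": 0.002, "tz": 0.045, "wx": 0, "wy": 0, "wz": 0, "gripper": 1}, {"tx": 0, "ty": 0.002, "tz": 0.06, "wx": 0, "wy": 0, "wz": 0, "gripper": 1}, {"tx": 0, "ty": 0.002, "tz": 0.07, "wx": 0, "wy": 0, "wz": 0, "gripper": 1}, {"tx": 0, "ty": 0.002, "tz": 0.07, "wx": 0, "wy": 0, "wz": 0, "gripper": 1}]}}

```text
time_s: 17.25
eef_pos: [0.5189, -0.1899, 0.0569]
tool_rot: [[-0.15, 0.989, -0.001], [0.989, 0.15, 0.001], [0.001, -0.001, -1.0]]
contact_force: [1.1, -0.0, -0.9]
gripper_width: 0.476
grasp_force: 81.2
```

```bash
python3 -c "
from h import *
plan([.5192,-.1901,.036],.151);print(state()['torque'])"
```

```text
t [-0.0013  0.0016  0.1046] w [-0.002 -0.002 -0.001] yaw now 0.151 pos [ 0.5189 -0.1899  0.0569] t= 17.25 q7 0.1 F [ 1.1 -0.  -0.9]
[-0.06878205  0.02758801  0.02917728]
```

>>> {"api": "play_rows", "payload": {"increments": [{"tx": 0, "ty": 0.002, "tz": 0.02, "wx": 0, "wy": 0, "wz": 0, "gripper": 1}, {"tx": 0, "ty": 0.002, "tz": 0.04, "wx": 0, "wy": 0, "wz": 0, "gripper": 1}, {"tx": 0, "ty": 0.002, "tz": 0.06, "wx": 0, "wy": 0, "wz": 0, "gripper": 1}, {"tx": 0, "ty": 0.002, "tz": 0.075, "wx": 0, "wy": 0, "wz": 0, "gripper": 1}, {"tx": 0, "ty": 0.002, "tz": 0.085, "wx": 0, "wy": 0, "wz": 0, "gripper": 1}, {"tx": 0, "ty": 0.002, "tz": 0.095, "wx": 0, "wy": 0, "wz": 0, "gripper": 1}, {"tx": 0, "ty": 0.002, "tz": 0.095, "wx": 0, "wy": 0, "wz": 0, "gripper": 1}, {"tx": 0, "ty": 0.002, "tz": 0.095, "wx": 0, "wy": 0, "wz": 0, "gripper": 1}]}}

```text
time_s: 18.05
eef_pos: [0.5193, -0.1899, 0.0384]
tool_rot: [[-0.15, 0.989, -0.001], [0.989, 0.15, 0.0], [0.001, -0.001, -1.0]]
contact_force: [-2.2, 0.1, 3.6]
gripper_width: 0.48
grasp_force: 81.7
```

```bash
python3 -c "
from h import *
plan([.5192,-.1901,.036],.151);print(state()['torque'])"
```

```text
t [-0.0011 -0.0009  0.0122] w [-0.002 -0.001 -0.001] yaw now 0.151 pos [ 0.5193 -0.1899  0.0384] t= 18.05 q7 0.09 F [-2.2  0.1  3.6]
[ 0.12087905  0.44733063 -0.0179674 ]
```

The spring is felt (about 4.7 N). I press to the stop.

>>> {"api": "play_rows", "payload": {"increments": [{"tx": 0, "ty": -0.003, "tz": 0.004, "wx": 0, "wy": 0, "wz": 0, "gripper": 1}, {"tx": 0, "ty": -0.003, "tz": 0.008, "wx": 0, "wy": 0, "wz": 0, "gripper": 1}, {"tx": 0, "ty": -0.003, "tz": 0.012, "wx": 0, "wy": 0, "wz": 0, "gripper": 1}, {"tx": 0, "ty": -0.003, "tz": 0.014, "wx": 0, "wy": 0, "wz": 0, "gripper": 1}, {"tx": 0, "ty": -0.003, "tz": 0.014, "wx": 0, "wy": 0, "wz": 0, "gripper": 1}, {"tx": 0, "ty": -0.003, "tz": 0.014, "wx": 0, "wy": 0, "wz": 0, "gripper": 1}, {"tx": 0, "ty": -0.003, "tz": 0.014, "wx": 0, "wy": 0, "wz": 0, "gripper": 1}]}}

```text
time_s: 18.75
eef_pos: [0.5194, -0.1899, 0.0365]
tool_rot: [[-0.15, 0.989, 0.001], [0.989, 0.15, -0.0], [-0.0, 0.001, -1.0]]
contact_force: [-3.7, 1.8, 12.4]
gripper_width: 0.482
grasp_force: 82.9
```

```bash
python3 -c "
from h import *
plan([.5192,-.1901,.036],.151);s=state();print(s['torque'],s['grasp_force'])
c=snap('wrist','w8.png');R=np.array(s['tool_rot'])
u,v=proj(c,np.array(s['eef_pos'])-R[:,2]*.045).astype(int)
y=min(v-70,260);im=c['image'][y:y+140,u-80:u+80,::-1]
cv2.imwrite('pics/crop8.png',cv2.resize(im,None,fx=4,fy=4,interpolation=cv2.INTER_CUBIC))"
```

```text
t [-0.0006 -0.0012  0.0026] w [ 0.001  0.    -0.001] yaw now 0.151 pos [ 0.5194 -0.1899  0.0365] t= 18.75 q7 0.08 F [-3.7  1.8 12.4]
[0.26677167 0.80573284 0.00851806] 82.92057599988766
```

View pics/crop8.png

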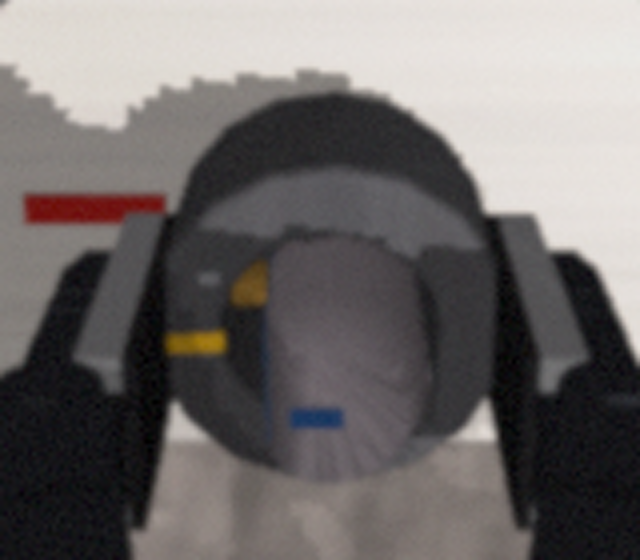

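The collar sits on the stop: about 13 N, TCP at 0.0365, so its underside is at about 66 mm. The screw lies on the flat, and both the blue line and the screw point to the red mark. I hand it in.

```bash
python3 -c "
from h import *
print(order.finish_job())"
```

```text
the job is handed in; nothing more can be done
None
```

I've handed the job in, with no verdict returned: the shaft was turned to the red mark first, then the collar was fitted with its screw on the flat and pressed to the washer's stop, still gripped at about 80 N; the dropper, cup and tape were not touched as far as I could tell.

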